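# Set the plate warmer to its marked heat and start it

## Task

Push the plate warmer's black dial round by its grey fin with a fingertip, without pinching the fin, until the white index mark lines up squarely with the orange line on the scale. Only then press the green start button fully down and let it come back up. Leave the shaker, bowl, jar and cup where they stand.

Things in the scene. Friction and masses are not known exactly. Their poses are not given: they have to be found in the camera images.
- dial_axis (a point): The point on the dial's vertical turning axis, level with the dial's flat top face, 84 mm above the bench. The black dial is a disc 84 mm across, lying flat on the control strip (top of the strip 70 mm above the bench) of a low, heavy aluminium plate warmer that does not move. The axes are the warmer's: x points from the control strip to the black hot plate behind it, y to the left, z up. The hot plate (from 82 mm to 288 mm along x) stands 6 mm above the strip.
- dial (a joint): Turning angle of the dial in rad, growing CLOCKWISE seen from above; at 0 the fin and index mark point along the warmer's x (away from the robot). Stops at -2.4 and 2.1. A steady friction of about 0.10 N m holds it where it is left, so pushing the fin takes 4 to 8 N.
- index_mark (a point): Middle of the white index line (10 mm long, 4 mm wide) on the dial's top face, 36.5 mm from the dial axis, straight out from the fin. It turns with the dial.
- target_line (a point): Inner part, 47 mm from the dial axis, of the orange line (18 mm long, 6 mm wide, 74 mm above the bench) that marks the wanted setting on the white scale ring around the dial. Its x axis points straight outwards from the dial axis. The other scale lines are thin and black. The orange line cannot be moved by touch.
- fin_rear (a point): The half of the grey upright fin that faces anticlockwise: push here to turn the dial clockwise. The fin stands on the dial, runs radially from 5 to 31 mm from the axis, is 12 mm thick in all and 26 mm tall (top 110 mm above the bench). The origin is the middle of its anticlockwise face, 18 mm from the axis and 97 mm above the bench; x points outwards along the fin, y out of this face.
- fin_front (a point): The other half of the fin, facing clockwise: push here to turn the dial anticlockwise. The origin is the middle of its clockwise face, 18 mm from the axis and 97 mm above the bench; x points outwards along the fin, y into the fin.
- start_top (a point): Centre of the top of the round green start button, 28 mm across, on the control strip 125 mm to the right of the dial (warmer's -y). It goes straight down.
- start (a joint): Button travel in m: 0 when up, 0.006 fully down; springs back. Fully down takes about 5 N.
- shaker: Steel shaker, 38 mm across, 70 mm tall, standing loose on the control strip about 125 mm left of the dial. Origin at the centre of its underside. Leave it.
- bowl: Steel bowl, 140 mm across, 55 mm tall, standing loose on the hot plate. Origin at the centre of its underside. Leave it.
- jar: Amber glass jar, 72 mm across, 100 mm tall, standing loose on the bench left of the warmer. Origin at the centre of its underside. Leave it.
- cup: Small steel measuring cup with a handle, 70 mm across, 45 mm tall, standing loose on the bench right of the warmer. Origin at the centre of its underside. Leave it.

How it is judged:
On the way, in this order (a step that is already met when the one before it is completed fails the run):
1. the dial rests with its index mark on the orange line (y of index_mark in the frame of target_line between -0.0025 and 0.0025 m and x of index_mark in the frame of target_line above -0.03 m and velocity of joint dial between -0.05 and 0.05 rad/s), for 0.3 s.
2. the start button is pressed fully down (value of joint start above 0.0048 m), for 0.05 s.
At the end, for the whole second after the job is handed in: The index mark is within 2.5 mm (about 4 degrees) sideways of the orange line's middle, the dial is at rest, and the start button, pressed after that, is up again (all of step 1 and value of joint start below 0.0015 m); the robot touches nothing.
It fails at once if the fin is pinched (both its faces are loaded by the fingers at once) (contact force between the fingers and dial_c1 above 1 N and contact force between the fingers and dial_c2 above 1 N).
It fails at once if the start button is pressed while the dial is off the orange line (value of joint start above 0.004 m and not (y of index_mark in the frame of target_line between -0.0025 and 0.0025 m and x of index_mark in the frame of target_line above -0.03 m)).
It fails at once if the shaker, bowl, jar or cup is shifted by more than 15 mm, lifted or tipped (distance of any of shaker, bowl, jar, cup from where it was at the start of the episode above 0.015 m or angle between any of shaker, bowl, jar, cup's own z axis and vertical above 0.3 rad).
It also fails if it takes over 64 s, if anything falls off the work surface, if the arm or the gripper's body presses on something with over 40 N, if the wrist force passes 120 N, or if a joint passes its speed limit or range.

## Robot

A 6-joint arm with a two-finger parallel gripper is mounted at the origin on the work surface. World frame = base frame: x ahead of the robot, y to its left, z up, the work surface at z = 0. Lengths are in m, angles in rad, forces in N, time in s.
With the tool pointing down it reaches from about 0.3 to 0.775 m from the base axis. Payload 14.6 kg.
Tool frame: the origin (TCP) lies on the mounting face of the last link; the fingertips stand 199 mm ahead of it and the grasp point (between the pads) lies 180 mm ahead of it; z points along the fingers, y is the line along which they close (so a half turn about z gives the same grasp; the last joint's range is limited). The gripper opens to 94 mm and grips with 3 to 60 N. Pads are 16 mm wide; open, the fingers measure 119 mm over their backs; the gripper's body (75 mm by 177 mm) begins 78 mm behind the grasp point.
Start: joints at [-1.306, 0.3, 1.521, -0, 1.321, -0.067], TCP at [0.179, -0.52, 0.405] pointing down, gripper open.
Joint ranges: [-3.03, 3.03], [-0.79, 2.21], [0.23, 2.52], [-1.04, 4.18], [0, 3.07], [-2.55, 2.55]. Speed limits (rad/s): [2.22, 2.22, 2.57, 3.14, 3.14, 3.14].

## Interface

Orientations are given as a unit quaternion [w, x, y, z].
In Python, from rig import bot, viewer, job gives the robot as it stands.
- The arm moves only by the tool move_arm, never from a script. Its argument "deltas" is a list of rows, each a list of 7 numbers: the shift along the tool's x, y, z normalised to -1 to 1, where 1 is 0.04 m, then the turn, a rotation vector about the tool's x, y, z normalised to -1 to 1, where 1 is 0.5 rad, then the opening, from -1 (shut) to 1 (fully open), so that 0 is half open. In form: [[x, y, z, rx, ry, rz, hand], ...]. A call has 1 to 8 rows; each row shifts and turns the commanded pose from where the row before left it, along the tool's axes as they then stand; what a row does not reach is not made up. A row lasts 1/10 s, in which the tool goes at most 50 mm and 8.59 degrees, less where a joint would pass 70% of its speed; a pose out of reach is approached as far as the arm can. A call with a number of a shift or a turn outside -1 to 1 is refused whole. A call with a gripper value outside its range is refused whole. The fingers move at their own pace and stop on an object; "force" is the grip in N (left out, the last holds). Time passes only in rows, so rows that do not move let the fingers close. It gives the time, the measured TCP pose, the force, the opening and the grip force at its end, in the units of the state.
- bot.get_state(): the state, without advancing time (a new reading comes with each control period).
- viewer.capture(name): name is "scene" or "top"; returns (picture, depth): 420x560x3 uint8, red, green, blue; 420x560 float32, m along the optical axis (not along the pixel's ray), 0 where there is no reading.
- viewer.camera_info(name): a dict with "fx", "fy", "cx", "cy" (pixels), "cam_to_world" (4x4, takes a point from camera to world coordinates). Camera axes: x right, y down, z forward; pixel columns grow to the right and rows downward; lengths in m; the calibration is good to about 2 mm. A picture is of the moment at which its call begins. camera_info takes no time and is no camera call.
- job.sign_off(): hands the job in; it is judged then, once.
The state is a dict: "clock": time; "joints": joint angles; "dq": joint speeds; "effort": joint torques, N m; "position": TCP position; "orientation": TCP orientation; "wrist_force": force on the tool from outside, world axes, zero at the start; "wrist_torque": the same for the moment, N m; "grip_width": opening from 0.0 (shut) to 1.0 (fully open); "grasp_force": force on a finger pad.
Only numpy, scipy, OpenCV 4.12 (cv2) and the standard library are available. Lean on these libraries where they do the work, as an engineer would, in place of code of your own. Each camera call takes 0.05 s, during which the arm holds its last target. There are 200 camera calls.

## Working session

There is one attempt and no reset: what is moved stays moved. The work goes in short steps, Python scripts to look and compute and a tool call to move; the robot and the scene stay as the last step left them, time stands still between calls to the robot, and variables do not carry over. Pictures are saved under pics/ and viewed, at most 10 in all, crops included, and the job is handed in when it is done.

Besides the shell and the picture viewer there is one more tool, called as name(argument=value, ...), one argument or row to a line, values as JSON. move_arm: Moves the arm, as the interface text tells. Its arguments: {"type":"object","properties":{"deltas":{"type":"array"},"force":{"type":"number"}},"required":["deltas"]}

```bash
ls; mkdir -p pics; python3 - <<'E'
from rig import bot,viewer
import cv2,numpy as np
print(bot.get_state())
for n in("scene","top"):
    p,d=viewer.capture(n); i=viewer.camera_info(n); print(n,i)
    np.savez(f"/tmp/{n}.npz",p=p,d=d)
    cv2.imwrite(f"pics/{n}0.png",p[:,:,::-1])
E
```

```text
pics
{'clock': 0.0, 'joints': array([-1.30558606e+00,  3.00476646e-01,  1.52154834e+00, -5.34142122e-05,
        1.32067650e+00, -6.65862175e-02]), 'dq': array([-1.07094516e-04, -1.26882294e-03, -8.07403445e-04, -5.37965229e-05,
        1.12095146e-04, -2.40906650e-03]), 'effort': array([-3.99601804e-04, -5.31803334e+01, -3.52735984e+01,  7.07626529e-02,
        2.43773824e-02, -9.84309509e-05]), 'position': array([ 0.17915298, -0.51997972,  0.40409701]), 'orientation': array([-5.49120069e-04,  9.86269173e-01,  1.65144813e-01, -8.07147233e-05]), 'wrist_force': array([-0.24325251, -0.04649435,  0.08575141]), 'wrist_torque': array([-0.03504611, -0.06078613,  0.0416799 ]), 'grasp_force': 0.0, 'grip_width': 1.0019320492952986}
scene {'fx': 497.3823325648943, 'fy': 497.3823325648943, 'cx': 272.25598478907193, 'cy': 211.2352993419969, 'cam_to_world': array([[ 0.81435531,  0.42643507, -0.39367316,  1.11305762],
       [ 0.58035989, -0.59508573,  0.55592749, -0.65633613],
       [ 0.0027977 , -0.68119462, -0.73209703,  0.98974945],
       [ 0.        ,  0.        ,  0.        ,  1.        ]])}
top {'fx': 499.20079263135233, 'fy': 499.20079263135233, 'cx': 280.1369855463154, 'cy': 203.50301987036798, 'cam_to_world': array([[ 0.08448999, -0.9708409 ,  0.22434213,  0.38254849],
       [-0.99641171, -0.08345286,  0.01411845,  0.03161965],
       [ 0.00501522, -0.22472999, -0.97440817,  1.18436703],
       [ 0.        ,  0.        ,  0.        ,  1.        ]])}
```

View pics/top0.png

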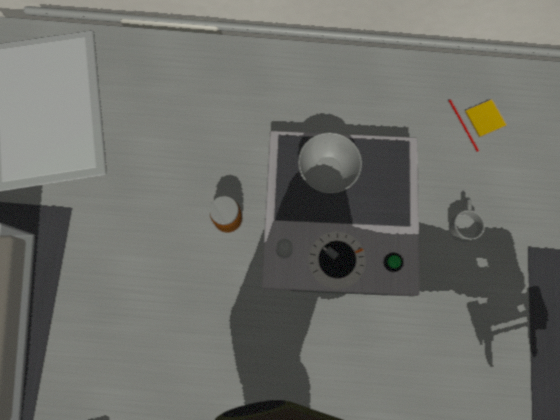

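View pics/scene0.png

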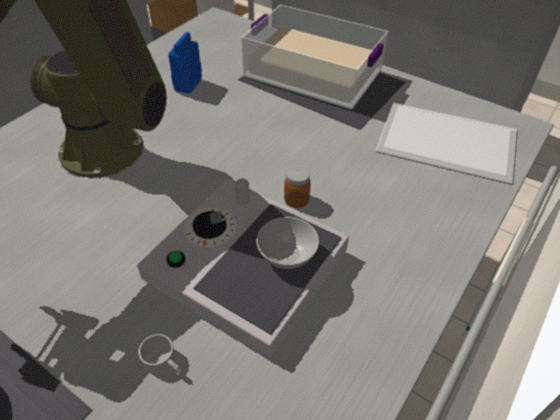

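The top view shows the dial at about (337,259), with its fin up-left near (330,250). The orange line is near (360,250), the button at (394,262), the shaker at (284,247) and the cup at (468,225). Next I'll measure these by colour.

```bash
cat > h.py <<'E'
import numpy as np,cv2
from rig import bot,viewer
def ray(n,uv,z):
    i=viewer.camera_info(n);T=i["cam_to_world"]
    uv=np.atleast_2d(uv).astype(float)
    r=np.c_[(uv[:,0]-i["cx"])/i["fx"],(uv[:,1]-i["cy"])/i["fy"],np.ones(len(uv))]@T[:3,:3].T
    return T[:3,3]+r*((z-T[2,3])/r[:,2])[:,None]
def blobs(p,lo,hi,roi,mina=4):
    x0,y0,x1,y1=roi
    m=cv2.inRange(cv2.cvtColor(p,cv2.COLOR_RGB2HSV),np.array(lo),np.array(hi))
    k=np.zeros_like(m);k[y0:y1,x0:x1]=m[y0:y1,x0:x1]
    n,l,s,c=cv2.connectedComponentsWithStats(k)
    return [(c[j],s[j,4],np.argwhere(l==j)[:,::-1]) for j in range(1,n) if s[j,4]>=mina]
E
python3 - <<'E'
from h import *
for n,roi,rb in(("top",(300,225,375,295),(380,245,410,280)),("scene",(175,195,250,255),(160,245,192,272))):
    p=np.load(f"/tmp/{n}.npz")["p"]
    for c,a,_ in blobs(p,(3,120,70),(20,255,255),roi): print(n,"orange",c,a,ray(n,c,.074))
    for c,a,_ in blobs(p,(45,100,40),(85,255,255),rb): print(n,"green",c,a,ray(n,c,.078))
    for c,a,q in blobs(p,(0,0,0),(180,255,28),roi,100):
        h=cv2.convexHull(q.astype(np.int32)); e=cv2.fitEllipse(h); print(n,"dark",c,a,e,ray(n,e[0],.084))
    x0,y0,x1,y1=roi
    cr=cv2.resize(p[y0:y1,x0:x1],None,fx=8,fy=8,interpolation=cv2.INTER_CUBIC)
    cr=np.clip(cr*1.8,0,255).astype(np.uint8)
    cv2.imwrite(f"pics/{n}1.png",cr[:,:,::-1])
# warmer direction: white frame of hot plate in top
E
```

```text
top orange [358.65 250.3 ] 20 [[ 0.54622039 -0.13629153  0.074     ]]
top green [394.03787879 261.43181818] 132 [[ 0.52753429 -0.21516676  0.078     ]]
top dark [337.53045404 260.01550388] 903 ((336.8205871582031, 259.18731689453125), (35.45885467529297, 36.05866622924805), 138.6126251220703) [[ 0.52095166 -0.08771547  0.084     ]]
scene orange [204.06666667 242.6       ] 15 [[ 0.54805998 -0.13809348  0.074     ]]
scene green [174.91269841 256.34920635] 126 [[ 0.52272408 -0.21061451  0.078     ]]
scene dark [207.50286807 226.16443595] 523 ((208.9696807861328, 224.6377716064453), (25.5281925201416, 32.16619110107422), 84.74604034423828) [[ 0.52700529 -0.09411185  0.084     ]]
```

View pics/top1.png

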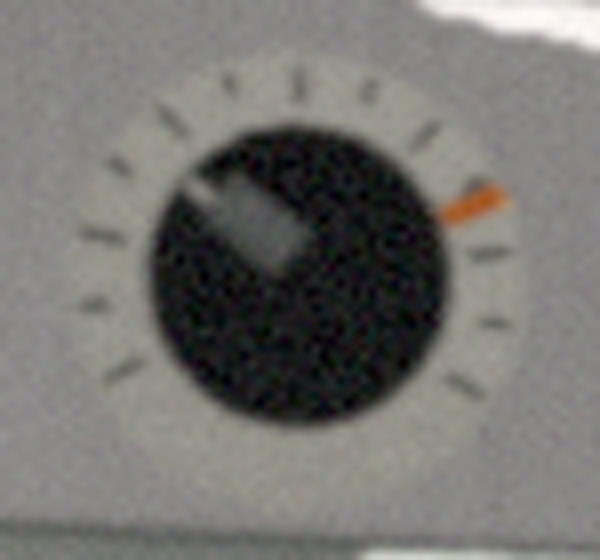

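View pics/scene1.png

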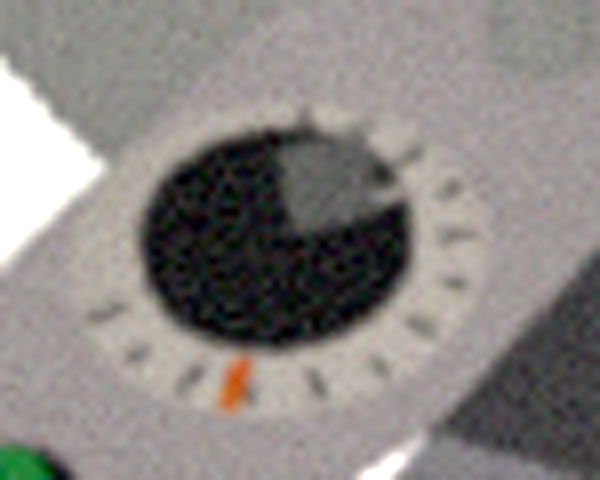

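```bash
cat >> h.py <<'E'
from scipy.spatial.transform import Rotation as R
def todo(xyz,yaw):
    "remaining shift (mm, tool axes, as now) and turn (rad about tool z) to TCP xyz with tool y at world yaw"
    s=bot.get_state();w,x,y,z=s["orientation"];M=R.from_quat([x,y,z,w]).as_matrix()
    ty=np.arctan2(M[1,1],M[0,1]); t=-(yaw-ty); t=(t+np.pi)%(2*np.pi)-np.pi
    T=np.c_[[-np.sin(yaw),np.cos(yaw),0],[np.cos(yaw),np.sin(yaw),0],[0,0,-1]]
    d=np.array(xyz)-s["position"]
    print("turn",t,"shift now",M.T@d*1e3,"shift once turned",T.T@d*1e3,"tilt",M[:,2],"F",s["wrist_force"],"t",s["clock"],"j6",s["joints"][5])
E
python3 - <<'E'
from h import *
A=ray("top",(337.2,259.0),.084)[0]+[.0008,0,0]
m=ray("top",(325,248.5),.084)[0]; o=ray("top",(359.4,250.5),.074)[0]
a=lambda v:np.arctan2(v[1]-A[1],v[0]-A[0])
print(A,m,o,a(m),a(o),np.linalg.norm((m-A)[:2]),np.linalg.norm((o-A)[:2]))
# scene mark/orange; crop (385,190)/8
m2=ray("scene",(175+388/8,195+193/8),.084)[0]; o2=ray("scene",(175+236/8,195+385/8),.074)[0]
print(m2,o2,a(m2),a(o2))
psi=a(m);f=np.array([np.cos(psi),np.sin(psi),0]);n=np.array([-f[1],f[0],0])
p=A+.020*f+.030*n; p[2]=.290; print(p); todo(p,psi)
E
```

```text
[ 0.52223595 -0.08852581  0.084     ] [ 0.54239441 -0.06018811  0.084     ] [ 0.54591434 -0.13798589  0.074     ] 0.9524831049924319 -1.1243029330648926 0.03477627566617246 0.054835810796894965
[ 0.54422112 -0.05963655  0.084     ] [ 0.54994978 -0.13871649  0.074     ] 0.9202824151151958 -1.0662879369565677
[ 0.50938345 -0.05483882  0.29      ]
turn -2.191506723607607 shift now [ 463.73073593 -332.08415657  114.51073759] shift once turned [5.21018625e-01 5.70448885e+02 1.14134086e+02] tilt [-2.87279671e-04  1.01386871e-03 -9.99999445e-01] F [-1.2514162   0.1756022   0.28299056] t 0.1 j6 -0.06658409647485314
```

move_arm(
  deltas=[
    [0, 0, 0, 0, 0, -0.27, -1],
    [0, 0, 0, 0, 0, -0.27, -1],
    [0, 0, 0, 0, 0, -0.27, -1],
    [0, 0, 0, 0, 0, -0.27, -1],
    [0, 0, 0, 0, 0, -0.27, -1],
    [0, 0, 0, 0, 0, -0.27, -1],
    [0, 0, 0, 0, 0, -0.27, -1],
    [0, 0, 0, 0, 0, -0.27, -1],
  ],
  force=10,
)

```text
clock: 0.9
position: [0.1791, -0.52, 0.4043]
orientation: [-0.0, 0.759, 0.651, 0.0]
wrist_force: [-0.2, -0.4, 0.2]
grip_width: 0.36
grasp_force: 0.0
```

move_arm(
  deltas=[
    [0, 0, 0, 0, 0, -0.27, -1],
    [0, 0, 0, 0, 0, -0.27, -1],
    [0, 0, 0, 0, 0, -0.27, -1],
    [0, 0, 0, 0, 0, -0.27, -1],
    [0, 0, 0, 0, 0, -0.27, -1],
    [0, 0, 0, 0, 0, -0.27, -1],
    [0, 0, 0, 0, 0, -0.27, -1],
    [0, 0, 0, 0, 0, -0.27, -1],
  ],
)

```text
clock: 1.7
position: [0.1792, -0.52, 0.4043]
orientation: [-0.0, 0.317, 0.949, 0.0]
wrist_force: [-0.5, -1.3, 0.6]
grip_width: 0.002
grasp_force: 0.0
```

move_arm(
  deltas=[
    [0, 0.6, 0, 0, 0, 0, -1],
    [0, 0.6, 0, 0, 0, 0, -1],
    [0, 0.6, 0, 0, 0, 0, -1],
    [0, 0.6, 0, 0, 0, 0, -1],
    [0, 0.6, 0, 0, 0, 0, -1],
    [0, 0.6, 0, 0, 0, 0, -1],
    [0, 0.6, 0, 0, 0, 0, -1],
    [0, 0.6, 0, 0, 0, 0, -1],
  ],
)

```text
clock: 2.5
position: [0.2958, -0.3663, 0.4045]
orientation: [-0.0, 0.319, 0.948, 0.0]
wrist_force: [0.9, -0.6, -0.2]
grip_width: 0.002
grasp_force: 0.0
```

move_arm(
  deltas=[
    [0, 0.6, 0, 0, 0, 0, -1],
    [0, 0.6, 0, 0, 0, 0, -1],
    [0, 0.6, 0, 0, 0, 0, -1],
    [0, 0.6, 0, 0, 0, 0, -1],
    [0, 0.6, 0, 0, 0, 0, -1],
    [0, 0.6, 0, 0, 0, 0, -1],
    [0, 0.6, 0, 0, 0, 0, -1],
    [0, 0.6, 0, 0, 0, 0, -1],
  ],
)

```text
clock: 3.3
position: [0.4119, -0.2134, 0.4044]
orientation: [-0.0, 0.319, 0.948, 0.0]
wrist_force: [0.4, -0.6, 0.5]
grip_width: 0.005
grasp_force: 0.0
```

```bash
python3 -c "
from h import *
todo([.5094,-.0548,.290],.94)"
```

```text
turn -0.018975158428121475 shift now [ 18.28363091 185.22321843 114.44058436] shift once turned [ 14.81959388 185.53050912 114.44382454] tilt [-4.11194969e-04  2.32368507e-04 -9.99999888e-01] F [ 0.38593576 -0.61436424  0.52459608] t 3.3 j6 -1.4778960138403745
```

move_arm(
  deltas=[
    [0.05, 0.58, 0, 0, 0, -0.04, -1],
    [0.05, 0.58, 0, 0, 0, 0, -1],
    [0.05, 0.58, 0, 0, 0, 0, -1],
    [0.05, 0.58, 0, 0, 0, 0, -1],
    [0.05, 0.58, 0, 0, 0, 0, -1],
    [0.05, 0.58, 0, 0, 0, 0, -1],
    [0.05, 0.58, 0, 0, 0, 0, -1],
    [0.02, 0.58, 0, 0, 0, 0, -1],
  ],
)

```text
clock: 4.1
position: [0.5096, -0.0549, 0.4044]
orientation: [-0.0, 0.31, 0.951, -0.0]
wrist_force: [0.4, -0.1, -0.3]
grip_width: 0.007
grasp_force: 0.0
```

move_arm(
  deltas=[
    [0, 0, 0, 0, 0, 0, -1],
    [0, 0, 0.4, 0, 0, 0, -1],
    [0, 0, 0.4, 0, 0, 0, -1],
    [0, 0, 0.4, 0, 0, 0, -1],
    [0, 0, 0.4, 0, 0, 0, -1],
    [0, 0, 0, 0, 0, 0, -1],
    [0, 0, 0, 0, 0, 0, -1],
  ],
)

```text
clock: 4.8
position: [0.5091, -0.0562, 0.341]
orientation: [-0.0, 0.31, 0.951, -0.0]
wrist_force: [-0.4, -0.4, 0.6]
grip_width: 0.006
grasp_force: 0.0
```

```bash
python3 -c "
from h import *
todo([.5094,-.0548,.290],.94)
a=[]
for n,r in(('top',(285,210,385,310)),('scene',(150,160,260,260))):
    p=viewer.capture(n)[0];x0,y0,x1,y1=r
    a.append(cv2.resize(p[y0:y1,x0:x1],(400,400),interpolation=cv2.INTER_CUBIC))
cv2.imwrite('pics/c2.png',np.clip(np.hstack(a)[:,:,::-1]*1.6,0,255))"
```

```text
turn 0.0006905816886613181 shift now [ 0.60919201  1.30840642 51.0159291 ] shift once turned [ 0.61914351  1.30120224 51.01599356] tilt [-2.21646529e-04 -2.77071679e-06 -9.99999975e-01] F [-0.41308847 -0.43363437  0.62112582] t 4.8 j6 -1.1221493525766768[ WARN:0@0.670] global loadsave.cpp:1063 imwrite_ Unsupported depth image for selected encoder is fallbacked to CV_8U.
```

View pics/c2.png

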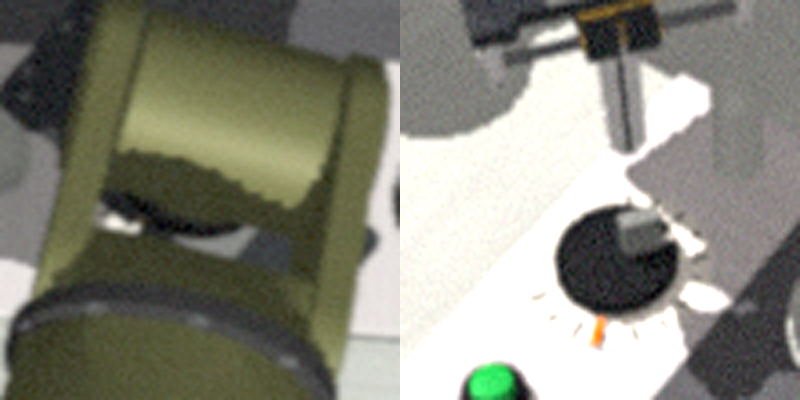

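The top view is blocked by the arm. In the scene crop the closed fingertip, at (625,150), hangs above and anticlockwise of the fin at (640,230), as planned. Next I'll lower it.

move_arm(
  deltas=[
    [0, 0, 0.4, 0, 0, 0, -1],
    [0, 0.03, 0.4, 0, 0, 0, -1],
    [0, 0, 0.3, 0, 0, 0, -1],
    [0, 0, 0.17, 0, 0, 0, -1],
    [0, 0, 0, 0, 0, 0, -1],
    [0, 0, 0, 0, 0, 0, -1],
  ],
)

```text
clock: 5.5
position: [0.5101, -0.0549, 0.2904]
orientation: [0.0, 0.31, 0.951, 0.0]
wrist_force: [-0.3, -0.8, 0.5]
grip_width: 0.007
grasp_force: 0.0
```

move_arm(
  deltas=[
    [-0.05, 0, 0, 0, 0, 0, -1],
    [-0.05, 0, 0, 0, 0, 0, -1],
    [-0.05, 0, 0, 0, 0, 0, -1],
    [-0.05, 0, 0, 0, 0, 0, -1],
    [-0.05, 0, 0, 0, 0, 0, -1],
    [-0.05, 0, 0, 0, 0, 0, -1],
    [0, 0, 0, 0, 0, 0, -1],
  ],
)

```text
clock: 6.2
position: [0.5198, -0.062, 0.2898]
orientation: [0.0, 0.31, 0.951, -0.0]
wrist_force: [-0.1, 1.2, 0.0]
grip_width: 0.007
grasp_force: 0.0
```

```bash
python3 -c "
from h import *
todo([.5094,-.0548,.290],.94)"
```

```text
turn 0.0008625493109630789 shift now [12.66380593 -0.28072959 -0.17486789] shift once turned [12.66356036 -0.29165114 -0.17477711] tilt [ 8.72353270e-07 -1.12955496e-05 -1.00000000e+00] F [-0.13684823  1.19707553  0.00613071] t 6.2 j6 -1.1296069840986505
```

move_arm(
  deltas=[
    [-0.03, 0, 0, 0, 0, 0, -1],
    [-0.03, 0, 0, 0, 0, 0, -1],
    [-0.03, 0, 0, 0, 0, 0, -1],
    [0, 0, 0, 0, 0, 0, -1],
  ],
)

```text
clock: 6.6
position: [0.5223, -0.0635, 0.2897]
orientation: [-0.001, 0.31, 0.951, 0.0]
wrist_force: [-5.9, 7.1, 4.0]
grip_width: 0.006
grasp_force: 4.3
```

move_arm(
  deltas=[
    [-0.026, 0.017, 0, 0, 0, 0.1, -1],
    [-0.026, 0.017, 0, 0, 0, 0.1, -1],
    [-0.026, 0.017, 0, 0, 0, 0.1, -1],
    [-0.026, 0.017, 0, 0, 0, 0.1, -1],
    [-0.026, 0.017, 0, 0, 0, 0.1, -1],
    [-0.026, 0.017, 0, 0, 0, 0.1, -1],
    [-0.026, 0.017, 0, 0, 0, 0.1, -1],
    [-0.026, 0.017, 0, 0, 0, 0.1, -1],
  ],
)

```text
clock: 7.4
position: [0.532, -0.0656, 0.2898]
orientation: [-0.001, 0.493, 0.87, 0.0]
wrist_force: [-3.2, 7.7, 3.0]
grip_width: 0.006
grasp_force: 4.2
```

```bash
cat >> h.py <<'E'
A=np.array([.5222,-.0885,0])
def where():
    s=bot.get_state();w,x,y,z=s["orientation"];M=R.from_quat([x,y,z,w]).as_matrix()
    print("yaw",np.arctan2(M[1,1],M[0,1]),"TCP from axis, tool axes mm",M.T@(s["position"]-A)*1e3,"F tool",M.T@s["wrist_force"],"t",s["clock"])
E
python3 -c "
from h import *
where()
p=viewer.capture('scene')[0][190:265,160:260]
cv2.imwrite('pics/c3.png',cv2.resize(p,None,fx=6,fy=6,interpolation=cv2.INTER_CUBIC)[:,:,::-1])"
```

```text
yaw 0.5391194869192266 TCP from axis, tool axes mm [  15.16809682   20.13789219 -289.76970986] F tool [ 8.27578744  1.20276662 -2.94858354] t 7.4
```

View pics/c3.png

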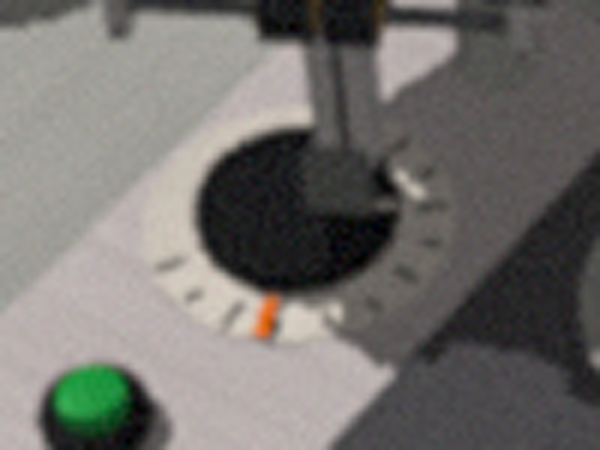

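The fingertip is in contact with the fin's anticlockwise face at about (340,180) in the crop. The index mark has moved to about (385,205), and the orange line is at (267,315). I'll carry on round the arc.

move_arm(
  deltas=[
    [-0.026, 0.017, 0, 0, 0, 0.1, -1],
    [-0.026, 0.017, 0, 0, 0, 0.1, -1],
    [-0.026, 0.017, 0, 0, 0, 0.1, -1],
    [-0.026, 0.017, 0, 0, 0, 0.1, -1],
    [-0.026, 0.017, 0, 0, 0, 0.1, -1],
    [-0.026, 0.017, 0, 0, 0, 0.1, -1],
    [-0.026, 0.017, 0, 0, 0, 0.1, -1],
    [-0.026, 0.017, 0, 0, 0, 0.1, -1],
  ],
)

```text
clock: 8.25
position: [0.5403, -0.0714, 0.2898]
orientation: [-0.0, 0.656, 0.755, 0.001]
wrist_force: [1.0, 6.3, 0.1]
grip_width: 0.008
grasp_force: 3.4
```

move_arm(
  deltas=[
    [-0.026, 0.017, 0, 0, 0, 0.1, -1],
    [-0.026, 0.017, 0, 0, 0, 0.1, -1],
    [-0.026, 0.017, 0, 0, 0, 0.1, -1],
    [-0.026, 0.017, 0, 0, 0, 0.1, -1],
    [-0.026, 0.017, 0, 0, 0, 0.1, -1],
    [-0.026, 0.017, 0, 0, 0, 0.1, -1],
    [-0.026, 0.017, 0, 0, 0, 0.1, -1],
    [-0.026, 0.017, 0, 0, 0, 0.1, -1],
  ],
)

```text
clock: 9.05
position: [0.5456, -0.08, 0.2898]
orientation: [0.0, 0.793, 0.609, 0.001]
wrist_force: [4.3, 4.8, -0.8]
grip_width: 0.004
grasp_force: 2.8
```

```bash
python3 -c "
from h import *
where()"
```

```text
yaw -0.2607994288122399 TCP from axis, tool axes mm [  14.53610991   20.70471293 -289.80331401] F tool [5.7843367  2.95217973 0.81234884] t 9.05
```

move_arm(
  deltas=[
    [-0.026, 0.017, 0, 0, 0, 0.1, -1],
    [-0.026, 0.017, 0, 0, 0, 0.1, -1],
    [-0.026, 0.017, 0, 0, 0, 0.1, -1],
    [-0.026, 0.017, 0, 0, 0, 0.1, -1],
    [-0.026, 0.017, 0, 0, 0, 0.1, -1],
    [-0.026, 0.017, 0, 0, 0, 0.1, -1],
    [-0.026, 0.017, 0, 0, 0, 0.1, -1],
    [-0.026, 0.017, 0, 0, 0, 0.1, -1],
  ],
)

```text
clock: 9.85
position: [0.5471, -0.0901, 0.2899]
orientation: [0.0, 0.898, 0.439, 0.001]
wrist_force: [5.6, 2.8, -1.9]
grip_width: 0.006
grasp_force: 2.6
```

move_arm(
  deltas=[
    [-0.026, 0.017, 0, 0, 0, 0.1, -1],
    [-0.026, 0.017, 0, 0, 0, 0.1, -1],
    [-0.026, 0.017, 0, 0, 0, 0.1, -1],
    [-0.026, 0.017, 0, 0, 0, 0.1, -1],
    [-0.026, 0.017, 0, 0, 0, 0.1, -1],
    [0, 0, 0, 0, 0, 0, -1],
    [0, 0, 0, 0, 0, 0, -1],
  ],
)

```text
clock: 10.55
position: [0.5459, -0.0963, 0.29]
orientation: [0.0, 0.946, 0.325, 0.001]
wrist_force: [4.9, 0.5, -1.9]
grip_width: 0.004
grasp_force: 2.3
```

```bash
python3 -c "
from h import *
where()
p=viewer.capture('scene')[0];np.save('/tmp/s4.npy',p);p=p[190:265,160:260]
cv2.imwrite('pics/c4.png',cv2.resize(p,None,fx=8,fy=8,interpolation=cv2.INTER_CUBIC)[:,:,::-1])"
```

```text
yaw -0.9087016309936174 TCP from axis, tool axes mm [  14.27633124   21.13800867 -289.99170918] F tool [4.14205975 2.60932737 1.93701444] t 10.55
```

View pics/c4.png

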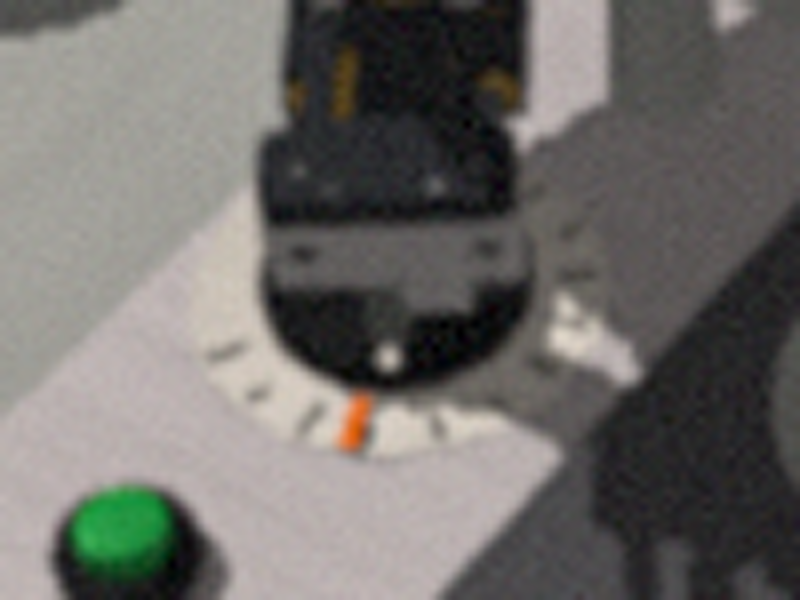

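The index mark is at crop (389,358), and the orange line runs from (361,400) to (350,448). Only a small angle remains.

```bash
cat >> h.py <<'E'
def gap(n,m,o,c=A):
    m=ray(n,m,.084)[0];o=ray(n,o,.074)[0]
    a=lambda v:np.arctan2(v[1]-c[1],v[0]-c[0])
    print(n,"mark",m,a(m),np.linalg.norm((m-c)[:2])*1e3,"orange",o,a(o),np.linalg.norm((o-c)[:2])*1e3,"cw to go",a(m)-a(o))
def mark(p,roi):
    "bright mark on black dial, weighted centroid"
    x0,y0,x1,y1=roi;g=p[y0:y1,x0:x1].mean(2).astype(float)-70;g[g<0]=0
    v,u=np.mgrid[y0:y1,x0:x1];return np.array([(u*g).sum(),(v*g).sum()])/g.sum()
E
python3 - <<'E'
from h import *
p=np.load('/tmp/s4.npy')
m=mark(p,(205,231,212,238));o=[c for c,a,_ in blobs(p,(3,120,70),(20,255,255),(195,230,215,255))][0]
print(m,o);gap("scene",m,o)
gap("scene",m,o,A+[.0015,-.0015,0]);
E
```

```text
[208.09739867 234.13732607] [204.11764706 242.17647059]
scene mark [ 0.5449556  -0.11837619  0.084     ] -0.9198723276282366 37.55534787568136 orange [ 0.54730632 -0.13703618  0.074     ] -1.0934281361650375 54.645106857397586 cw to go 0.17355580853680097
scene mark [ 0.5449556  -0.11837619  0.084     ] -0.9278941106410348 35.454319601956996 orange [ 0.54730632 -0.13703618  0.074     ] -1.1056491468571896 52.627561340652846 cw to go 0.17775503621615485
```

move_arm(
  deltas=[
    [-0.029, 0.019, 0, 0, 0, 0.11, -1],
    [-0.029, 0.019, 0, 0, 0, 0.11, -1],
    [-0.029, 0.019, 0, 0, 0, 0.11, -1],
    [0, 0, 0, 0, 0, 0, -1],
    [0, 0, 0, 0, 0, 0, -1],
  ],
)

```text
clock: 11.1
position: [0.5444, -0.1002, 0.2901]
orientation: [0.0, 0.969, 0.246, 0.001]
wrist_force: [4.5, 0.1, -1.2]
grip_width: 0.006
grasp_force: 2.3
```

```bash
python3 -c "
from h import *
where()
p=viewer.capture('scene')[0];np.save('/tmp/s5.npy',p)
o=[c for c,a,_ in blobs(p,(3,120,70),(20,255,255),(195,230,215,255))][0]
m=mark(p,(203,231,210,238));print(m,o);gap('scene',m,o)
p=p[215:260,180:240]
cv2.imwrite('pics/c5.png',cv2.resize(p,None,fx=12,fy=12,interpolation=cv2.INTER_CUBIC)[:,:,::-1])"
```

```text
yaw -1.0736675054847815 TCP from axis, tool axes mm [  14.2944696    21.26739995 -290.02732553] F tool [4.00062055 2.08437838 1.19108903] t 11.1
[205.52364185 233.71579477] [204.23529412 242.23529412]
scene mark [ 0.53910716 -0.12094478  0.084     ] -1.0904070766981009 36.58573009087703 orange [ 0.54765187 -0.13701067  0.074     ] -1.0876115857224258 54.7821386953738 cw to go -0.002795490975675108
```

View pics/c5.png

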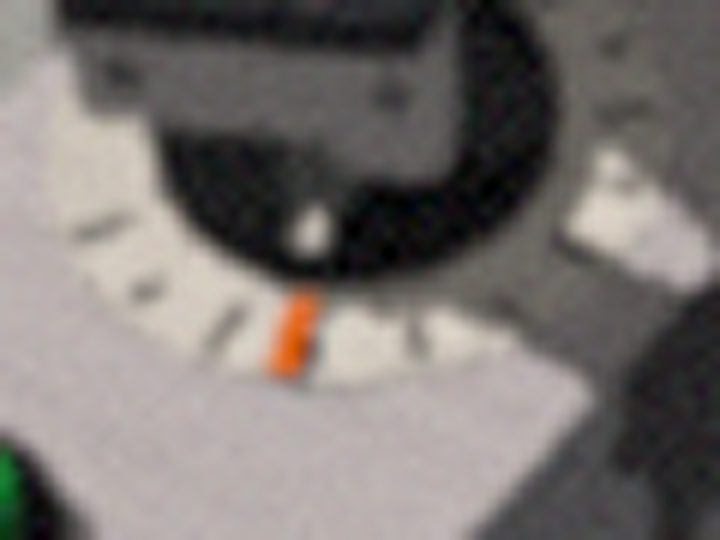

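In the scene view the mark at (205.7,233.6) and the orange line at (204.2,242.2) agree to within 0.01 rad. I'll back off, rise and move clear, then check from the top camera.

move_arm(
  deltas=[
    [0.1, 0, 0, 0, 0, 0, -1],
    [0.2, 0, 0, 0, 0, 0, -1],
    [0.2, 0, 0, 0, 0, 0, -1],
    [0, 0, -0.5, 0, 0, 0, -1],
    [0, 0, -0.6, 0, 0, 0, -1],
    [0, 0, -0.6, 0, 0, 0, -1],
    [0, 0, -0.6, 0, 0, 0, -1],
    [0, 0, -0.4, 0, 0, 0, -1],
  ],
)

```text
clock: 11.95
position: [0.5621, -0.0902, 0.3996]
orientation: [0.0, 0.969, 0.246, 0.001]
wrist_force: [-0.3, -0.3, 0.4]
grip_width: 0.003
grasp_force: 0.0
```

move_arm(
  deltas=[
    [-0.4, 0.6, 0, 0, 0, 0, -1],
    [-0.5, 0.6, 0, 0, 0, 0, -1],
    [-0.5, 0.6, 0, 0, 0, 0, -1],
    [-0.5, 0.7, 0, 0, 0, 0, -1],
    [-0.5, 0.7, 0, 0, 0, 0, -1],
    [-0.5, 0.7, 0, 0, 0, 0, -1],
    [-0.5, 0.6, 0, 0, 0, 0, -1],
    [-0.4, 0.5, 0, 0, 0, 0, -1],
  ],
)

```text
clock: 12.75
position: [0.5234, -0.3404, 0.3976]
orientation: [-0.0, 0.969, 0.246, -0.0]
wrist_force: [0.7, 0.0, -0.6]
grip_width: 0.005
grasp_force: 0.0
```

```bash
python3 -c "
from h import *
where()
a=[]
for n,(x0,y0,x1,y1) in (('top',(310,235,370,285)),('scene',(180,205,240,255))):
    p=viewer.capture(n)[0];np.save(f'/tmp/{n}6.npy',p)
    for c,ar,_ in blobs(p,(3,120,70),(20,255,255),(x0,y0,x1,y1)): print(n,'orange',c,ar)
    a.append(cv2.resize(p[y0:y1,x0:x1],(400,333),interpolation=cv2.INTER_CUBIC))
cv2.imwrite('pics/c6.png',np.hstack(a)[:,:,::-1])"
```

```text
yaw -1.0743285781678438 TCP from axis, tool axes mm [-119.07099107  221.89864556 -397.6551442 ] F tool [0.58544112 0.30412788 0.58657037] t 12.75
top orange [358.42857143 250.35714286] 14
scene orange [204.  242.5] 16
```

View pics/c6.png

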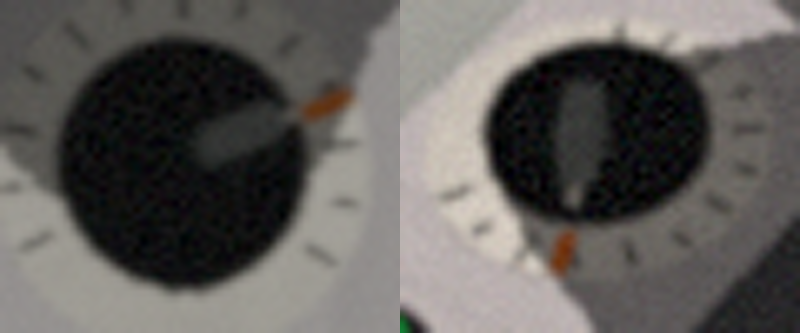

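In the top crop the mark at (292,117) runs straight into the orange line, which spans (303,114) to (350,95). In the scene crop the mark is at (575,196) and the orange line's centre is at (565,253). I'll put numbers on both.

```bash
python3 - <<'E'
from h import *
for n,x0,y0,ro in (("top",310,235,(350,243,366,256)),("scene",180,205,(195,236,215,255))):
    p=np.load(f"/tmp/{n}6.npy")
    g=p.astype(float)
    # orange: chroma-weighted centroid
    v,u=np.mgrid[ro[1]:ro[3],ro[0]:ro[2]];w=g[ro[1]:ro[3],ro[0]:ro[2]];w=np.clip(w[...,0]-w[...,2]-25,0,None)
    o=np.array([(u*w).sum(),(v*w).sum()])/w.sum()
    for m in [((292.5,117.5),) if n=="top" else ((175.5,196.5),)][0]:
        m=np.array(m)/6.667-.5+[x0,y0]; print(n,m,o); gap(n,m,o); gap(n,m,o,A+[.001,.001,0])
print(np.load("/tmp/scene6.npy")[228:240,200:212].mean(2).astype(int)); print(np.load("/tmp/top6.npy")[246:258,346:358].mean(2).astype(int))
E
```

```text
top [353.37280636 252.12411879] [358.6248237  250.31593794]
top mark [ 0.53969574 -0.12332801  0.084     ] -1.1052729924459144 38.975519088404006 orange [ 0.54617981 -0.13623715  0.074     ] -1.1052864096435104 53.421594112465876 cw to go 1.3417197596066188e-05
top mark [ 0.53969574 -0.12332801  0.084     ] -1.1393153900221724 39.4430681286218 orange [ 0.54617981 -0.13623715  0.074     ] -1.1302035333051133 53.883034512531744 cw to go -0.009111856717059164
scene [205.82368382 233.97352632] [203.98285714 242.45828571]
scene mark [ 0.54021599 -0.12114157  0.084     ] -1.0664695265958348 37.28334919781282 orange [ 0.54761326 -0.13787929  0.074     ] -1.0954941618121894 55.53510454480775 cw to go 0.029024635216354566
scene mark [ 0.54021599 -0.12114157  0.084     ] -1.1025174843895116 37.70012316883713 orange [ 0.54761326 -0.13787929  0.074     ] -1.1195531634139102 55.982853546362 cw to go 0.01703567902439862
[[13 11 19 40 50 57 53 56 48 50 38 29]
 [ 7 14  9 34 56 51 54 57 57 42 16  3]
 [16  9 19 24 52 51 56 57 55 43 11 20]
 [16  5 13 29 47 54 56 59 56 41 20 13]
 [29  5 20 28 42 54 69 57 33 21  3 13]
 [22  0 13 16 42 71 81 53 26 17 21  9]
 [ 8 15 13 19 46 81 86 49 10  0 16 23]
 [14  9 19  8 44 71 76 34 17 18 21  7]
 [32 15 17 12 19 33 43 21 13 13  5 19]
 [62 46 35 34 24 16 24 21 13 22 12 17]
 [96 81 66 65 63 51 46 55 52 44 47 56]
 [93 99 98 93 83 77 75 83 85 88 82 89]]
[[17 18 21 30 53 73 83 90 87 86 88 87]
 [21  7 11 17 29 49 71 85 90 89 89 83]
 [18 16 19 10 21 36 59 80 86 87 84 77]
 [12  3 22 20 16 28 46 70 82 83 81 72]
 [21 28 34 37 41 31 34 56 71 77 71 62]
 [34 40 43 50 48 45 49 67 73 69 58 56]
 [49 48 50 52 50 55 63 74 73 68 63 64]
 [49 51 52 52 46 53 55 55 54 65 74 79]
 [49 49 46 52 50 46 44 26 29 57 81 88]
 [51 50 48 49 46 40 29 16 26 49 74 84]
 [53 48 47 44 35 28 19 22 21 42 67 80]
 [46 43 28 22 22 19 17  8 18 39 65 85]]
```

Both views put the mark within 0.03 rad of the line, where about 0.068 is allowed. Next I'll locate the button.

```bash
python3 - <<'E'
from h import *
c=[blobs(np.load(f"/tmp/{n}6.npy"),(45,100,40),(85,255,255),r,30)[0][0] for n,r in(("top",(380,245,410,280)),("scene",(160,245,192,272)))]
for z in(.078,.082,.085,.088):print(z,ray("top",c[0],z)[0],ray("scene",c[1],z)[0])
z=.084;P=ray("top",c[0],z)[0];P[2]=.320;todo(P,-1.074)
E
```

```text
0.078 [ 0.52746562 -0.21512487  0.078     ] [ 0.52265182 -0.21040307  0.078     ]
0.082 [ 0.52694168 -0.21423278  0.082     ] [ 0.52524203 -0.21235945  0.082     ]
0.085 [ 0.52654872 -0.21356371  0.085     ] [ 0.52718469 -0.21382674  0.085     ]
0.088 [ 0.52615577 -0.21289464  0.088     ] [ 0.52912734 -0.21529403  0.088     ]
turn -0.0025659130120621043 shift now [  63.77500526 -110.41007135   77.30098214] shift once turned [  64.0116422  -110.27697966   77.29537122] tilt [-7.18745381e-04  6.51262363e-05 -9.99999740e-01] F [0.24575184 1.07502298 0.38786919] t 12.85 j6 0.4399011190226137
```

move_arm(
  deltas=[
    [0.3, -0.5, 0, 0, 0, 0, -1],
    [0.35, -0.6, 0, 0, 0, 0, -1],
    [0.35, -0.6, 0, 0, 0, 0, -1],
    [0.3, -0.6, 0, 0, 0, 0, -1],
    [0.3, -0.46, 0, 0, 0, 0, -1],
    [0, 0, 0, 0, 0, 0, -1],
    [0, 0, 0, 0, 0, 0, -1],
  ],
)

```text
clock: 13.55
position: [0.5274, -0.2107, 0.398]
orientation: [0.0, 0.969, 0.247, 0.0]
wrist_force: [0.3, 0.3, -0.1]
grip_width: 0.003
grasp_force: 0.0
```

move_arm(
  deltas=[
    [0, 0, 0.4, 0, 0, 0, -1],
    [0, 0, 0.5, 0, 0, 0, -1],
    [0, 0, 0.5, 0, 0, 0, -1],
    [0, 0, 0.5, 0, 0, 0, -1],
    [0, 0, 0.4, 0, 0, 0, -1],
    [0, 0, 0.3, 0, 0, 0, -1],
    [0, 0, 0, 0, 0, 0, -1],
  ],
)

```text
clock: 14.25
position: [0.5269, -0.2118, 0.2924]
orientation: [-0.001, 0.969, 0.246, -0.001]
wrist_force: [0.3, -0.3, 0.7]
grip_width: 0.005
grasp_force: 0.0
```

```bash
python3 -c "
from h import *
todo([.5266,-.2138,.283],-1.074)"
```

```text
turn -0.0005705521328169816 shift now [-1.18639286  1.68705509  9.42481125] shift once turned [-1.20019918  1.66974155  9.42614635] tilt [-2.03945492e-03  9.02231602e-04 -9.99997513e-01] F [ 0.27110424 -0.25106586  0.6879316 ] t 14.25 j6 0.6279420511389525
```

Tip now about 9 mm above the button; small centring, then press.

move_arm(
  deltas=[
    [-0.03, 0.04, 0.08, 0, 0, 0, -1],
    [0, 0, 0.08, 0, 0, 0, -1],
    [0, 0, 0.08, 0, 0, 0, -1],
    [0, 0, 0.04, 0, 0, 0, -1],
    [0, 0, 0.04, 0, 0, 0, -1],
    [0, 0, 0, 0, 0, 0, -1],
  ],
)

```text
clock: 14.85
position: [0.5269, -0.2136, 0.2848]
orientation: [0.001, 0.969, 0.246, 0.001]
wrist_force: [-13.8, 3.7, 35.6]
grip_width: 0.006
grasp_force: 17.8
```

move_arm(
  deltas=[
    [0, 0, 0.04, 0, 0, 0, -1],
    [0, 0, 0.04, 0, 0, 0, -1],
    [0, 0, 0, 0, 0, 0, -1],
  ],
)

```text
clock: 15.15
position: [0.5269, -0.2136, 0.2843]
orientation: [0.002, 0.969, 0.246, 0.002]
wrist_force: [-26.1, 8.7, 62.8]
grip_width: 0.007
grasp_force: 31.8
```

move_arm(
  deltas=[
    [0, 0, -0.04, 0, 0, 0, -1],
    [0, 0, -0.04, 0, 0, 0, -1],
    [0, 0, -0.04, 0, 0, 0, -1],
    [0, 0, 0, 0, 0, 0, -1],
  ],
)

```text
clock: 15.55
position: [0.5268, -0.2136, 0.2851]
orientation: [0.001, 0.969, 0.246, 0.001]
wrist_force: [-7.2, 1.3, 22.2]
grip_width: 0.004
grasp_force: 11.1
```

move_arm(
  deltas=[
    [0, 0, -0.04, 0, 0, 0, -1],
    [0, 0, 0, 0, 0, 0, -1],
  ],
)

```text
clock: 15.75
position: [0.5268, -0.2136, 0.2854]
orientation: [0.001, 0.969, 0.246, 0.001]
wrist_force: [-1.5, -2.3, 8.7]
grip_width: 0.006
grasp_force: 4.1
```

move_arm(
  deltas=[
    [0, 0, -0.04, 0, 0, 0, -1],
    [0, 0, 0, 0, 0, 0, -1],
  ],
)

```text
clock: 15.95
position: [0.5268, -0.2136, 0.2866]
orientation: [0.001, 0.969, 0.246, 0.001]
wrist_force: [0.7, -3.0, 4.5]
grip_width: 0.005
grasp_force: 2.1
```

```bash
python3 -c "
from h import *
where()
p=viewer.capture('scene')[0];p=p[220:275,150:225]
cv2.imwrite('pics/c7.png',cv2.resize(p,None,fx=10,fy=10,interpolation=cv2.INTER_CUBIC)[:,:,::-1])"
```

```text
yaw -1.0740221692497887 TCP from axis, tool axes mm [ -55.34474041  112.60567243 -286.46371074] F tool [-0.81009359  2.97597725 -4.49427694] t 15.95
```

View pics/c7.png

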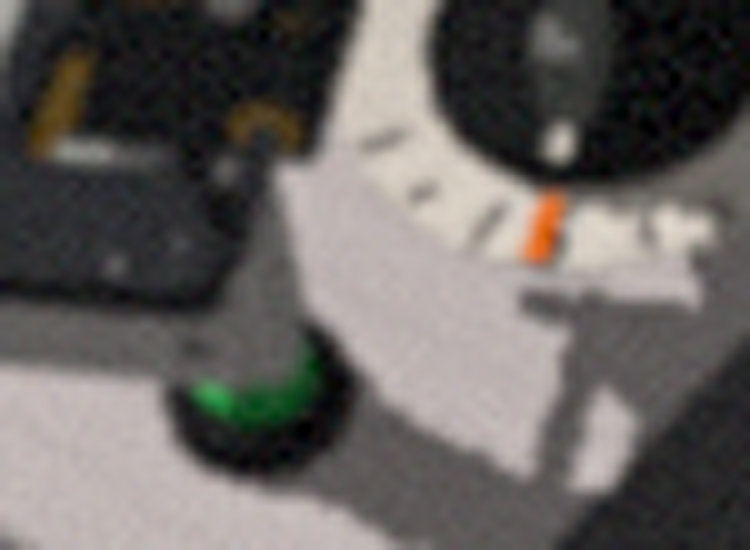

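The fingertip sits on the green cap at (250,370), clear of the black collar. The mark at (560,140) still meets the orange line at (545,225). The force jumps at 0.2853 m and is spring-like above that, so the button bottomed out. I'll release slowly to confirm.

move_arm(
  deltas=[
    [0, 0, -0.05, 0, 0, 0, -1],
    [0, 0, 0, 0, 0, 0, -1],
  ],
)

```text
clock: 16.2
position: [0.5268, -0.2133, 0.2881]
orientation: [0.0, 0.969, 0.246, 0.0]
wrist_force: [0.3, -2.3, 3.7]
grip_width: 0.006
grasp_force: 1.6
```

move_arm(
  deltas=[
    [0, 0, -0.05, 0, 0, 0, -1],
    [0, 0, 0, 0, 0, 0, -1],
  ],
)

```text
clock: 16.4
position: [0.5267, -0.2132, 0.2899]
orientation: [-0.0, 0.969, 0.246, -0.0]
wrist_force: [0.6, -1.6, 2.4]
grip_width: 0.001
grasp_force: 1.1
```

move_arm(
  deltas=[
    [0, 0, -0.1, 0, 0, 0, -1],
    [0, 0, -0.3, 0, 0, 0, -1],
    [0, 0, -0.6, 0, 0, 0, -1],
    [0, 0, -0.6, 0, 0, 0, -1],
    [0, 0, -0.6, 0, 0, 0, -1],
    [0, 0, -0.5, 0, 0, 0, -1],
    [0, 0, 0, 0, 0, 0, -1],
  ],
)

```text
clock: 17.1
position: [0.5267, -0.2132, 0.4011]
orientation: [0.001, 0.969, 0.246, 0.002]
wrist_force: [-0.5, 0.6, 0.3]
grip_width: 0.007
grasp_force: 0.0
```

move_arm(
  deltas=[
    [-0.4, 0.6, 0, 0, 0, 0, -1],
    [-0.5, 0.6, 0, 0, 0, 0, -1],
    [-0.4, 0.6, 0, 0, 0, 0, -1],
    [-0.3, 0.5, 0, 0, 0, 0, -1],
    [0, 0.4, 0, 0, 0, 0, -1],
    [0, 0, 0, 0, 0, 0, -1],
    [0, 0, 0, 0, 0, 0, -1],
  ],
)

```text
clock: 17.8
position: [0.5218, -0.3384, 0.397]
orientation: [-0.001, 0.969, 0.246, -0.0]
wrist_force: [0.2, 0.2, 0.8]
grip_width: 0.004
grasp_force: 0.0
```

```bash
python3 - <<'E'
from h import *
where()
for n,r,ro in(("top",(380,245,410,280),(350,243,366,256)),("scene",(160,245,192,272),(195,236,215,255))):
    p=viewer.capture(n)[0];q=np.load(f"/tmp/{n}6.npy")
    print(n,blobs(p,(45,100,40),(85,255,255),r,30)[0][0],blobs(q,(45,100,40),(85,255,255),r,30)[0][0],"dial diff",np.abs(p[240:280,318:358].astype(int)-q[240:280,318:358]).mean() if n=="top" else np.abs(p[212:240,195:225].astype(int)-q[212:240,195:225]).mean())
    if n=="scene": print(mark(p+25,(203,231,208,236)),mark(q+25,(203,231,208,236)))
E
```

```text
yaw -1.074051275696778 TCP from axis, tool axes mm [-119.63763892  218.90214287 -397.22001251] F tool [ 0.27235127 -0.08643312 -0.84601207] t 17.8
top [394.04819277 261.42771084] [394.01796407 261.46107784] dial diff 4.002916666666667
scene [174.88372093 256.48837209] [174.95275591 256.27559055] dial diff 6.746825396825397
[205.64674493 233.1963714 ] [205.74263039 233.26530612]
```

The force fell along the spring curve to zero as I lifted, so the button was fully pressed and has come back up. The dial has not moved.

```bash
python3 -c "
from rig import job
print(job.sign_off())"
```

```text
the job is handed in; nothing more can be done
None
```

I pushed the dial's index mark onto the orange line (within about 0.03 rad in both camera views), then pressed the start button fully and let it come back up; the arm finished clear of everything and I handed the job in, but no verdict came back.

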